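# Cull the faulty wagon bodies onto the rework rail

### The job

Among the six red wagon bodies in the grey tray two are badly moulded: one is too short and open at one end, one has a corner broken away. Set both of these on top of the raised aluminium rail, upright, lengthwise along it, centred across its width and not overhanging its ends, and let go of them. Leave the four sound bodies where they stand in the tray, and do not disturb the glue bottle and the brush.

Things in the scene. Friction and masses are not known exactly. Their poses are not given: they have to be found in the camera images.
- short_wagon: FAULTY red plastic wagon body, moulded too short: open-topped trough 88 mm long (sound: 120), 46 wide, 34 high; floor 6 thick; both side walls whole (3 thick), but its -x end wall is missing, so that end is open. Origin: centre of underside; x along its length (within 0.35 rad of world x), z up. Stands upright on the tray floor. 70 g.
- chipped_wagon: FAULTY red plastic wagon body, full outline 120 x 46 x 34 mm (origin as if whole), its -x +y corner (40 x 19 mm of floor, with its walls) broken away. Both side walls (3 thick, full height) face each other from x = -12 to 60; floor 6 thick. Origin: centre of underside; x along its length (within 0.35 rad of world x), z up. Stands upright on the tray floor. 70 g.
- rework_rail: Fixed raised rail: a straight aluminium bar 320 mm long (its x), 40 mm wide (its y), top face 60 mm above the table, on a dark base plate 300 x 70 x 8 mm. Origin at the centre of its underside. It is turned up to 0.35 rad from world x.
- rail_top (a point): Centre of the rail's flat top face (60 mm above the table); x along the rail, z up.
- tray: Fixed shallow grey plastic tray 330 (x) x 410 (y) mm, rim 18 mm high, walls and floor 5 mm thick; the six wagon bodies stand on its floor in two rows of three, about 154 mm apart along its x and 112 mm along its y, in any order. Origin at the centre of its underside.
- glue_bottle: Bystander: white plastic glue bottle, standing, 36 mm in diameter and 100 mm high with its needle nozzle. Origin at the centre of its underside.
- brush: Bystander: hand brush lying on the table, 170 mm long along its x. Origin under its middle.
- good_wagon1: SOUND: red plastic model-wagon body, an open-topped trough 120 x 46 x 34 mm with four whole walls (3 mm thick), floor 6 mm thick. Origin: centre of underside; x along its length (within 0.35 rad of world x), z up. Stands upright on the tray floor. 70 g.
- good_wagon2: SOUND: red plastic model-wagon body, an open-topped trough 120 x 46 x 34 mm with four whole walls (3 mm thick), floor 6 mm thick. Origin: centre of underside; x along its length (within 0.35 rad of world x), z up. Stands upright on the tray floor. 70 g.
- good_wagon3: SOUND: red plastic model-wagon body, an open-topped trough 120 x 46 x 34 mm with four whole walls (3 mm thick), floor 6 mm thick. Origin: centre of underside; x along its length (within 0.35 rad of world x), z up. Stands upright on the tray floor. 70 g.
- good_wagon4: SOUND: red plastic model-wagon body, an open-topped trough 120 x 46 x 34 mm with four whole walls (3 mm thick), floor 6 mm thick. Origin: centre of underside; x along its length (within 0.35 rad of world x), z up. Stands upright on the tray floor. 70 g.

How it is judged:
By the outcome, as a careful person would: the job done as asked, in the order asked, and still so for the second after the job is handed in, with the robot touching nothing.
It also fails if it takes over 51 s, if anything falls off the work surface, if the arm or the gripper's body presses on something with over 40 N, if the wrist force passes 120 N, or if a joint passes its speed limit or range.

### The arm

A 7-joint arm with a two-finger parallel gripper is mounted at the origin on the work surface. World frame = base frame: x ahead of the robot, y to its left, z up, the work surface at z = 0. Lengths are in m, angles in rad, forces in N, time in s.
With the tool pointing down it reaches from about 0.35 to 0.9 m from the base axis. Payload 8.1 kg.
Tool frame: the origin (TCP) lies at the very end of the fingers, on their centre line; the grasp point (between the pads) lies 19 mm behind it; z points along the fingers, y is the line along which they close (so a half turn about z gives the same grasp; the last joint's range is limited). The gripper opens to 92 mm and grips with 3 to 60 N. Pads are 19 mm wide; open, the fingers measure 130 mm over their backs; the gripper's body (75 mm by 190 mm) begins 47 mm behind the grasp point.
Start: joints at [-1.367, 0.434, 0.025, 1.573, -0.012, 1.134, -0.075], TCP at [0.189, 0.596, 0.227] pointing down, gripper open.
Joint ranges: [-2.62, 2.62], [-0.44, 2.09], [-1.27, 1.32], [0.08, 2.57], [-1.32, 4.46], [0.12, 2], [-2.74, 2.74]. Speed limits (rad/s): [2.22, 2.22, 3.01, 3.01, 3.14, 3.14, 3.14].

### API

Orientations are given as a rotation vector (axis times angle).
In Python, from cell import readout, cams, job gives the robot as it stands.
- The arm moves only by the tool drive_tool, never from a script. Its argument "commands" is a list of rows, each a list of 3 entries, a list of its own where there are three numbers: the turn, a rotation vector about the tool's x, y, z in rad, then the shift along the tool's x, y, z in cm, then the gripper's target within -1 to 1 (fully open at 1, half-way at 0, shut at -1). A call has 1 to 20 rows; each row is the pose to reach, as a shift and turn from the pose commanded when the call began, along the tool's axes at that moment; what a row does not reach only later rows make up. A row lasts 1/12 s, in which the tool goes at most 41.7 mm and 7.16 degrees, less where a joint would pass 70% of its speed; a pose out of reach is approached as far as the arm can. A call with a gripper value outside its range is refused whole. The fingers move at their own pace and stop on an object; "newtons" is the grip in N (left out, the last holds). Time passes only in rows, so rows that repeat a pose let the fingers close. It gives the time, the measured TCP pose, the force, the opening and the grip force at its end, in the units of the state.
- readout.observe(): the state, without advancing time (a new reading comes with each control period).
- cams.get_image(name): name is "scene" or "top" or "wrist"; returns the picture (384x512x3 uint8, blue, green, red); there is no depth.
- cams.camera_info(name): a dict with "camera_matrix" (3x3 intrinsics, pixels), "R" (3x3) and "t" (3): a world point X has camera coordinates R X + t. Camera axes: x right, y down, z forward; pixel columns grow to the right and rows downward; lengths in m; the calibration is good to about 2 mm. The wrist camera is an equidistant fisheye: a pixel r from the principal point sees the ray r / f radians off the axis. A picture is of the moment at which its call begins: read the wrist's pose just before it. camera_info takes no time and is no camera call; for the wrist camera it gives the pose at the moment of the call.
- job.sign_off(): hands the job in; it is judged then, once.
The state is a dict: "clock": time; "joints": joint angles; "dq": joint speeds; "joint_efforts": joint torques, N m; "position": TCP position; "ee_rot": TCP orientation; "force": force on the tool from outside, world axes, zero at the start; "ft_torque": the same for the moment, N m; "width": opening from 0.0 (shut) to 1.0 (fully open); "gripper_force": force on a finger pad.
Only numpy, scipy, OpenCV 4.12 (cv2) and the standard library are available. Lean on these libraries where they do the work, as an engineer would, in place of code of your own. Each camera call takes 0.05 s, during which the arm holds its last target. There are 200 camera calls.

## Working session

There is one attempt and no reset: what is moved stays moved. The work goes in short steps, Python scripts to look and compute and a tool call to move; the robot and the scene stay as the last step left them, time stands still between calls to the robot, and variables do not carry over. Pictures are saved under pics/ and viewed, at most 10 in all, crops included, and the job is handed in when it is done.

Besides the shell and the picture viewer there is one more tool, called after "Call:" as name(argument=value, ...) on one line, values as JSON. drive_tool: Moves the arm, as the interface text tells. Its arguments: {"type":"object","properties":{"commands":{"type":"array"},"newtons":{"type":"number"}},"required":["commands"]}

```bash
ls; mkdir -p pics
python3 - <<'E'
from cell import readout,cams
import cv2
s=readout.observe();print(s)
a=cams.get_image("top");b=cams.get_image("scene")
cv2.imwrite("pics/top.png",a);cv2.imwrite("pics/scene.png",b)
for n in("top","scene"):print(cams.camera_info(n))
E
```

```text
pics
{'clock': 0.0, 'joints': array([-1.36659634,  0.43521148,  0.02495045,  1.57413226, -0.01162399,
        1.13398754, -0.07509281]), 'dq': array([-8.78867445e-04,  8.71721335e-04,  1.18849352e-03, -6.30977866e-05,
        1.13042205e-03, -1.88396877e-03, -3.03500467e-04]), 'joint_efforts': array([ 9.23313019e-04, -6.67834353e+01,  9.85305682e-01, -3.14462471e+01,
       -6.06451021e-02,  4.28601354e-02,  1.68097895e-04]), 'position': array([0.18863214, 0.59529969, 0.22593825]), 'ee_rot': array([-4.80094112e-01, -3.10455859e+00,  2.49481437e-03]), 'force': array([ 0.44071627, -0.67496224,  1.14136664]), 'ft_torque': array([ 0.08563668, -0.03219097, -0.00797064]), 'gripper_force': 0.0, 'width': 1.0006600341137128}
{'camera_matrix': array([[363.66697529,   0.        , 257.66460488],
       [  0.        , 363.66697529, 196.51243802],
       [  0.        ,   0.        ,   1.        ]]), 'R': array([[-0.0011427 , -0.99951952,  0.03097464],
       [-0.9849002 , -0.00423741, -0.17307122],
       [ 0.17311932, -0.0307047 , -0.98442213]]), 't': array([0.05740982, 0.61174878, 1.10024929])}
{'camera_matrix': array([[458.68414267,   0.        , 250.85393257],
       [  0.        , 458.68414267, 196.33777756],
       [  0.        ,   0.        ,   1.        ]]), 'R': array([[ 0.61457257,  0.78878806,  0.01067542],
       [ 0.41710093, -0.31343215, -0.85310439],
       [-0.66957253,  0.52874729, -0.52163103]]), 't': array([-0.42896153, -0.16024666,  1.69891237])}
```

View pics/top.png

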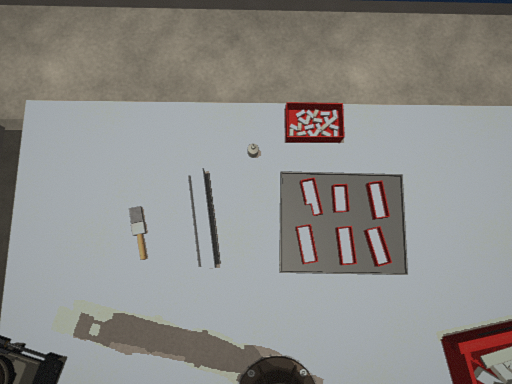

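View pics/scene.png

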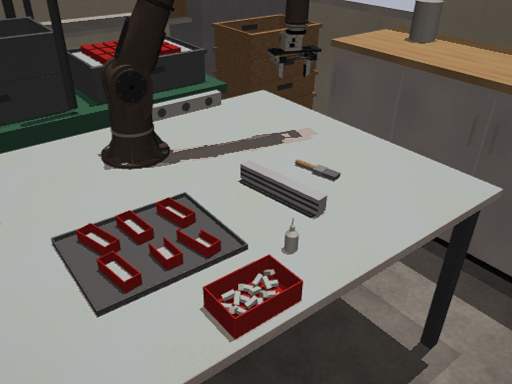

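The top view shows the chipped body at about (311,196), with its lower-left corner missing, and the short one at (340,198). The rail spans columns 190–218, the bottle is at (253,150) and the brush at (138,230). The scene view confirms this.

```bash
cat > h.py <<'E'
import numpy as np,cv2
from cell import readout,cams
from scipy.spatial.transform import Rotation as Ro
def cast(info,uv,z):
    K,R,t=[np.array(info[k]) for k in("camera_matrix","R","t")]
    uv=np.atleast_2d(uv).astype(float)
    d=np.c_[uv,np.ones(len(uv))]@np.linalg.inv(K).T@R
    C=-R.T@t
    return C+d*((z-C[2])/d[:,2])[:,None]
def castw(info,uv,z):   # equidistant fisheye
    K,R,t=[np.array(info[k]) for k in("camera_matrix","R","t")]
    uv=np.atleast_2d(uv).astype(float)
    p=(uv-K[:2,2])/[K[0,0],K[1,1]]
    th=np.linalg.norm(p,axis=1)+1e-9
    d=np.c_[p*(np.sin(th)/th)[:,None],np.cos(th)]@R
    C=-R.T@t
    return C+d*((z-C[2])/d[:,2])[:,None]
def red(im):
    h=cv2.cvtColor(im,cv2.COLOR_BGR2HSV)
    return (((h[...,0]<10)|(h[...,0]>170))&(h[...,1]>130)&(h[...,2]>50)).astype(np.uint8)*255
def rects(pts):
    (c,wh,a)=cv2.minAreaRect((pts[:,:2]*1000).astype(np.float32))
    if wh[0]<wh[1]: wh=wh[::-1];a+=90
    return np.round(c,1),np.round(wh,1),(a+90)%180-90
def toolmove(target,yaw):
    """shift (cm, tool axes) and z-turn (rad) to reach target TCP, fingers closing across yaw"""
    s=readout.observe();R=Ro.from_rotvec(s["ee_rot"])
    T=Ro.from_euler('z',yaw)*Ro.from_euler('x',np.pi)
    best=min((R.inv()*(T*Ro.from_euler('z',k)) for k in(0,np.pi)),key=lambda r:r.magnitude())
    return best.as_rotvec().round(3),(R.inv().apply(np.array(target)-s["position"])*100).round(2)
E
python3 - <<'E'
from h import *
im=cv2.imread("pics/top.png");I=cams.camera_info("top")
m=red(im);m[:165]=0;m[275:]=0;m[:,:275]=0;m[:,410:]=0
for c in cv2.findContours(m,cv2.RETR_EXTERNAL,cv2.CHAIN_APPROX_NONE)[0]:
    if len(c)>30: print(c[:,0].mean(0).round(),*rects(cast(I,c[:,0],.037)))
print("bottle",cast(I,(253,150),.05))
print("rail lines z.06",cast(I,[(190,176),(199,266),(206,169),(217,266)],.06).round(3))
print(cams.camera_info("wrist"))
cr=cv2.resize(im[155:280,175:235],None,fx=4.5,fy=4.5,interpolation=cv2.INTER_CUBIC)
cv2.imwrite("pics/rail.png",cr)
E
```

```text
[378. 246.] [ 457.1 -322.4] [120.5  56. ] 14.514609336853027
[346. 245.] [ 459.9 -221.1] [120.3  52.5] 5.03439998626709
[307. 244.] [464.5 -95.9] [119.6  49.6] 9.52008056640625
[340. 198.] [ 612.6 -209.3] [89.8 51.9] 2.2574479579925537
[378. 200.] [ 607.  -330.8] [122.2  56. ] 8.234314918518066
[312. 196.] [ 614.7 -114.3] [122.6  49.8] 11.617729187011719
bottle [[0.76542753 0.073271   0.05      ]]
rail lines z.06 [[0.675 0.273 0.06 ]
 [0.396 0.237 0.06 ]
 [0.698 0.223 0.06 ]
 [0.396 0.182 0.06 ]]
{'camera_matrix': array([[297.31863964,   0.        , 257.75995121],
       [  0.        , 297.31863964, 191.28306316],
       [  0.        ,   0.        ,   1.        ]]), 'R': array([[ 0.30317454,  0.95293269, -0.00212042],
       [ 0.91743924, -0.29127924,  0.27103809],
       [ 0.25766342, -0.0841172 , -0.96256629]]), 't': array([-0.62450015, -0.03499708,  0.38979435])}
```

View pics/rail.png

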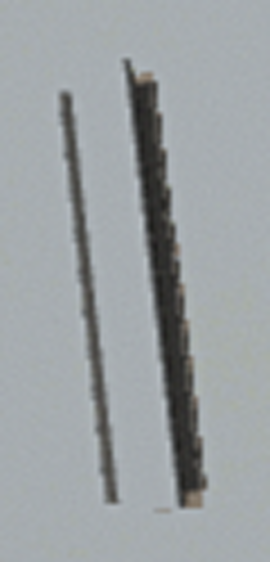

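Rail crop: the top face lies between the thin left line (right side about x=96 at y=300) and the thick right band (left side about x=154). That is about 13 px, or 40 mm, as it should be. Next I'll go above the rail for a close look.

Run:
```python
from h import *
I=cams.camera_info("top")
p=cast(I,[(203.2,168.3),(215,267.2),(190.6,175.4),(201,266.5)],.06);print(p.round(3))
print(toolmove((.54,.225,.25),.13))
```

```text
[[0.701 0.232 0.06 ]
 [0.392 0.188 0.06 ]
 [0.677 0.271 0.06 ]
 [0.394 0.231 0.06 ]]
(array([-0.001, -0.   , -0.437]), array([-44.68, -24.7 ,  -2.36]))
```

Call:
drive_tool(commands=[[[0,0,-0.437],[-44.7,-24.7,-2.4],0.4],[[0,0,-0.437],[-44.7,-24.7,-2.4],0.4],[[0,0,-0.437],[-44.7,-24.7,-2.4],0.4],[[0,0,-0.437],[-44.7,-24.7,-2.4],0.4],[[0,0,-0.437],[-44.7,-24.7,-2.4],0.4],[[0,0,-0.437],[-44.7,-24.7,-2.4],0.4],[[0,0,-0.437],[-44.7,-24.7,-2.4],0.4],[[0,0,-0.437],[-44.7,-24.7,-2.4],0.4],[[0,0,-0.437],[-44.7,-24.7,-2.4],0.4],[[0,0,-0.437],[-44.7,-24.7,-2.4],0.4],[[0,0,-0.437],[-44.7,-24.7,-2.4],0.4],[[0,0,-0.437],[-44.7,-24.7,-2.4],0.4],[[0,0,-0.437],[-44.7,-24.7,-2.4],0.4],[[0,0,-0.437],[-44.7,-24.7,-2.4],0.4],[[0,0,-0.437],[-44.7,-24.7,-2.4],0.4],[[0,0,-0.437],[-44.7,-24.7,-2.4],0.4],[[0,0,-0.437],[-44.7,-24.7,-2.4],0.4]])

```text
clock: 1.52
position: [0.539, 0.2271, 0.2505]
ee_rot: [0.209, -3.134, -0.001]
force: [-0.0, 0.1, -0.0]
width: 0.701
gripper_force: 0.0
```

Run:
```python
from h import *
import pickle
I=cams.camera_info("wrist");im=cams.get_image("wrist")
cv2.imwrite("pics/w1.png",im);pickle.dump(I,open("w1.pkl","wb"))
print(readout.observe()["position"],toolmove((.612,-.16,.25),.1))
```

```text
[0.53910088 0.22704813 0.2506028 ] (array([ 0.001, -0.001,  0.033]), array([ -2.09, -39.33,   0.04]))
```

View pics/w1.png

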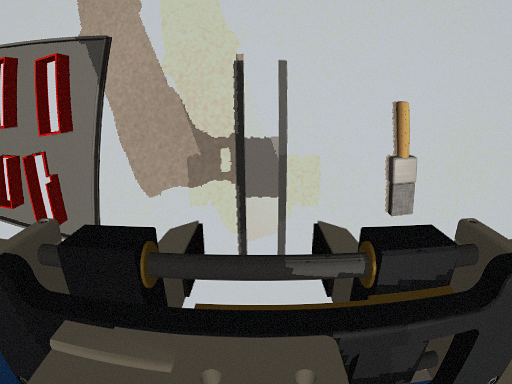

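The wrist view shows the bar's top face between the left dark band (right side at about column 244) and the right band (left side at about column 279). Its base-side end is near row 58.

Run:
```python
from h import *
import pickle
I=pickle.load(open("w1.pkl","rb"));g=cv2.GaussianBlur(cv2.imread("pics/w1.png",0),(3,3),0).astype(float)
L=[];Rr=[]
for r in range(72,128,4):
    d=np.diff(g[r]);l=235+np.argmax(d[235:258]);q=268+np.argmin(d[268:290]);L.append((l+.5,r));Rr.append((q+.5,r))
a,b=castw(I,L,.06),castw(I,Rr,.06)
pa,pb=np.polyfit(a[:,0],a[:,1],1),np.polyfit(b[:,0],b[:,1],1)
print(L[0],Rr[0],pa,pb,"width",(pb-pa)@[.45,1]*np.cos(pa[0]))
pc=(pa+pb)/2
print("centre y at x .4 .54 .7",np.polyval(pc,[.4,.54,.7]), "yaw",np.arctan(pc[0]))
print("end col profile",[(r,int(g[r,250]),int(g[r,262]),int(g[r,243])) for r in range(48,74,2)])
print("ends",castw(I,[(258,58),(258,62)],.06))
```

```text
(np.float64(243.5), 72) (np.float64(278.5), 72) [0.12952691 0.14015001] [0.1480992 0.1723486] width 0.040216390078434514
centre y at x .4 .54 .7 [0.21177453 0.23120836 0.25341845] yaw 0.13793162439088738
end col profile [(48, 193, 194, 193), (50, 195, 193, 193), (52, 194, 193, 189), (54, 193, 193, 161), (56, 193, 193, 161), (58, 193, 194, 165), (60, 192, 193, 141), (62, 194, 194, 122), (64, 194, 192, 114), (66, 194, 193, 113), (68, 194, 192, 115), (70, 194, 193, 116), (72, 194, 193, 109)]
ends [[0.4076005  0.20967119 0.06      ]
 [0.41237467 0.21030429 0.06      ]]
```

Call:
drive_tool(commands=[[[0,0,0.033],[-2.1,-39.3,0],0.4],[[0,0,0.033],[-2.1,-39.3,0],0.4],[[0,0,0.033],[-2.1,-39.3,0],0.4],[[0,0,0.033],[-2.1,-39.3,0],0.4],[[0,0,0.033],[-2.1,-39.3,0],0.4],[[0,0,0.033],[-2.1,-39.3,0],0.4],[[0,0,0.033],[-2.1,-39.3,0],0.4],[[0,0,0.033],[-2.1,-39.3,0],0.4],[[0,0,0.033],[-2.1,-39.3,0],0.4],[[0,0,0.033],[-2.1,-39.3,0],0.4],[[0,0,0.033],[-2.1,-39.3,0],0.4],[[0,0,0.033],[-2.1,-39.3,0],0.4],[[0,0,0.033],[-2.1,-39.3,0],0.4],[[0,0,0.033],[-2.1,-39.3,0],0.4]])

```text
clock: 2.73
position: [0.6123, -0.1589, 0.2507]
ee_rot: [0.158, -3.138, -0.002]
force: [-0.5, -1.0, 0.4]
width: 0.699
gripper_force: 0.0
```

Run:
```python
from h import *
import pickle
I=cams.camera_info("wrist");im=cams.get_image("wrist")
cv2.imwrite("pics/w2.png",im);pickle.dump(I,open("w2.pkl","wb"))
print(readout.observe()["position"])
```

```text
[ 0.61231707 -0.15918311  0.25076578]
```

View pics/w2.png

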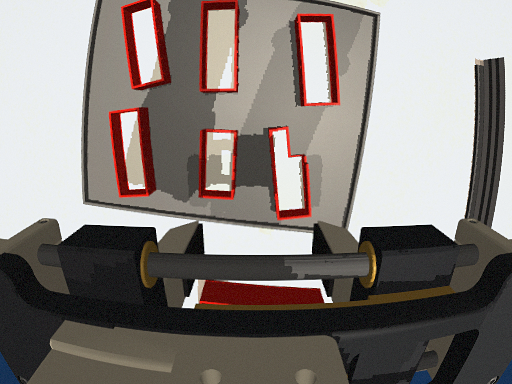

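The wrist view shows the short body at about (218,163), open at the top (−x) end. The chipped one is at about (290,172), with the notch in its upper right (−x, +y). The others are sound.

Run:
```python
from h import *
import pickle
I=pickle.load(open("w2.pkl","rb"));im=cv2.imread("pics/w2.png")
for vt in(50,190):
    m=red(im)&((im[...,2]>vt)*255).astype(np.uint8);m[222:]=0
    n,lab,st,ce=cv2.connectedComponentsWithStats(cv2.dilate(m,np.ones((3,3))))
    for i in range(1,n):
        if st[i,4]<150 or st[i,1]<90: continue
        v,u=np.where((lab==i)&(m>0));print(vt,ce[i].round(),*rects(castw(I,np.c_[u,v],.039)))
print(im[165,196:242,2],im[190,268:312,2])
```

```text
50 [132. 153.] [ 609.  -328.5] [120.1  58.9] 8.181408882141113
50 [289. 179.] [ 617.6 -117.1] [121.9  47.9] 11.444215774536133
50 [216. 166.] [ 614.8 -210.8] [90.4 49. ] 2.3254048824310303
190 [120. 153.] [ 610.4 -336.9] [121.6  45.5] 10.700529098510742
190 [284. 139.] [ 579.2 -130.1] [43.4 25. ] 28.18370819091797
190 [297. 198.] [ 636.9 -112.2] [82.1 46.1] 11.44421672821045
190 [221. 196.] [ 654.3 -207.1] [39.9 12.2] -84.22064447402954
[ 59  67  77 127 133  91  70  72  66 133 150 149 150 146 153 150 148 147
 149 150 150 149 150 151 153 138 209 241 237 235 235 237 241 206 142 146
 220 246 177  74  67  66  67  71  67  68] [143  90  62  68  69  62  93 120 149 233 241 237 236 237 237 235 237 237
 237 237 238 236 237 235 236 237 236 236 237 237 236 239 243 142 147 144
 127  71  67 132 251 235 165 136]
```

Run:
```python
from h import *
print(toolmove((.625,-.115,.06),.2),toolmove((.625,-.115,.013),.2))
```

```text
(array([ 0.001,  0.   , -0.1  ]), array([-1.7 ,  4.25, 19.08])) (array([ 0.001,  0.   , -0.1  ]), array([-1.7 ,  4.25, 23.78]))
```

Call:
drive_tool(commands=[[[0,0,-0.1],[-1.7,4.25,4],0.4],[[0,0,-0.1],[-1.7,4.25,8],0.4],[[0,0,-0.1],[-1.7,4.25,12],0.4],[[0,0,-0.1],[-1.7,4.25,16],0.4],[[0,0,-0.1],[-1.7,4.25,19],0.4],[[0,0,-0.1],[-1.7,4.25,19],0.4],[[0,0,-0.1],[-1.7,4.25,20.5],0.4],[[0,0,-0.1],[-1.7,4.25,22],0.4],[[0,0,-0.1],[-1.7,4.25,23],0.4],[[0,0,-0.1],[-1.7,4.25,23.8],0.4],[[0,0,-0.1],[-1.7,4.25,23.8],0.4],[[0,0,-0.1],[-1.7,4.25,23.8],-0.3],[[0,0,-0.1],[-1.7,4.25,23.8],-0.3],[[0,0,-0.1],[-1.7,4.25,23.8],-0.3],[[0,0,-0.1],[-1.7,4.25,23.8],-0.3],[[0,0,-0.1],[-1.7,4.25,23.8],-0.3],[[0,0,-0.1],[-1.7,4.25,23.8],-0.3],[[0,0,-0.1],[-1.7,4.25,23.8],-0.3]], newtons=15)

```text
clock: 4.28
position: [0.6255, -0.1176, 0.0137]
ee_rot: [-0.309, 3.125, -0.0]
force: [-0.3, 1.1, 5.8]
width: 0.498
gripper_force: 15.0
```

Gripped at 45.8 mm, which matches the 46 mm body. Next: lift and go over the rail.

Run:
```python
from h import *
print(toolmove((.625,.243,.165),.14))
```

```text
(array([-0.   ,  0.001,  0.057]), array([ -7.04,  35.37, -15.13]))
```

Call:
drive_tool(commands=[[[0,0,0],[0,0,-2],-0.3],[[0,0,0],[0,0,-5],-0.3],[[0,0,0],[0,0,-8.5],-0.3],[[0,0,0],[0,0,-12],-0.3],[[0,0,0],[0,0,-15.1],-0.3],[[0,0,0.057],[-0.6,3,-15.1],-0.3],[[0,0,0.057],[-1.3,6.5,-15.1],-0.3],[[0,0,0.057],[-2.0,10,-15.1],-0.3],[[0,0,0.057],[-2.7,13.5,-15.1],-0.3],[[0,0,0.057],[-3.4,17,-15.1],-0.3],[[0,0,0.057],[-4.1,20.5,-15.1],-0.3],[[0,0,0.057],[-4.8,24,-15.1],-0.3],[[0,0,0.057],[-5.5,27.5,-15.1],-0.3],[[0,0,0.057],[-6.2,31,-15.1],-0.3],[[0,0,0.057],[-6.7,33.5,-15.1],-0.3],[[0,0,0.057],[-6.95,35,-15.1],-0.3],[[0,0,0.057],[-7.05,35.4,-15.1],-0.3],[[0,0,0.057],[-7.05,35.4,-15.1],-0.3]])

```text
clock: 5.78
position: [0.6245, 0.2435, 0.1635]
ee_rot: [0.222, -3.133, 0.001]
force: [-0.4, -1.7, -0.0]
width: 0.498
gripper_force: 15.0
```

Run:
```python
from h import *
im=cams.get_image("wrist");cv2.imwrite("pics/w3.png",im)
import pickle;pickle.dump(cams.camera_info("wrist"),open("w3.pkl","wb"))
print(toolmove((.625,.243,.085),.14),toolmove((.625,.243,.0695),.14))
```

```text
(array([-0.001, -0.   , -0.001]), array([-0.02,  0.16,  7.86])) (array([-0.001, -0.   , -0.001]), array([-0.02,  0.16,  9.41]))
```

View pics/w3.png

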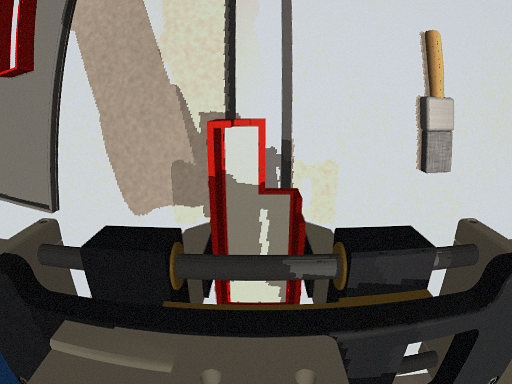

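The wagon hangs straight in the grip, with the notch on the −x, +y side. The rail's edges run at columns ~235 and ~283 in rows 0–110. I'll check the centring against the edges in this view.

Run:
```python
from h import *
import pickle
I=pickle.load(open("w3.pkl","rb"));g=cv2.GaussianBlur(cv2.imread("pics/w3.png",0),(3,3),0).astype(float)
L=[];Q=[]
for r in range(10,106,5):
    d=np.diff(g[r]);L.append((225.5+np.argmax(d[225:250]),r));Q.append((272.5+np.argmin(d[272:296]),r))
a,b=castw(I,L,.06),castw(I,Q,.06)
pa,pb=np.polyfit(a[:,0],a[:,1],1),np.polyfit(b[:,0],b[:,1],1);pc=(pa+pb)/2
print(pa,pb,"w",(pb-pa)@[.48,1]*.99,"cy",np.polyval(pc,[.45,.54,.625]),np.arctan(pc[0]))
for _ in range(3): print(readout.observe()["position"])
```

```text
[0.13858765 0.13443682] [0.13918105 0.17467401] w 0.040116802703487046 cy [0.21705337 0.22955296 0.24135813] 0.13800156765966454
[0.62499097 0.24147848 0.16363649]
[0.62499097 0.24147848 0.16363649]
[0.62499097 0.24147848 0.16363649]
```

Laterally it is within about 1 mm, so I can go straight down.

Call:
drive_tool(commands=[[[0,0,0],[0,0,3],-0.3],[[0,0,0],[0,0,6],-0.3],[[0,0,0],[0,0,7.8],-0.3],[[0,0,0],[0,0,8.6],-0.3],[[0,0,0],[0,0,9.1],-0.3],[[0,0,0],[0,0,9.4],-0.3],[[0,0,0],[0,0,9.4],-0.3],[[0,0,0],[0,0,9.4],-0.3]])

```text
clock: 6.5
position: [0.6256, 0.243, 0.0709]
ee_rot: [-0.219, 3.132, 0.001]
force: [0.2, -0.4, -0.0]
width: 0.501
gripper_force: 15.0
```

Call:
drive_tool(commands=[[[0,0,0],[0,0,0.1],-0.3],[[0,0,0],[0,0,0.2],-0.3],[[0,0,0],[0,0,0.2],-0.3]])

```text
clock: 6.75
position: [0.6253, 0.2436, 0.0687]
ee_rot: [-0.22, 3.132, 0.001]
force: [-0.0, -0.0, 3.3]
width: 0.498
gripper_force: 15.0
```

Contact force is 3.3 N. I'll release slowly and rise, then head back to above the short wagon.

Call:
drive_tool(commands=[[[0,0,0],[0,0,0.2],0.05],[[0,0,0],[0,0,0.2],0.1],[[0,0,0],[0,0,0.2],0.2],[[0,0,0],[0,0,0.2],0.3],[[0,0,0],[0,0,0.2],0.4],[[0,0,0],[0,0,0.2],0.4],[[0,0,0],[0,0,-1],0.4],[[0,0,0],[0,0,-3],0.4],[[0,0,0],[0,0,-6],0.4],[[0,0,0],[0,0,-10],0.4],[[0,0,0],[0,0,-13],0.4],[[0,0,0],[0,0,-13],0.4]])

```text
clock: 7.75
position: [0.6282, 0.2444, 0.2062]
ee_rot: [-0.219, 3.123, 0.006]
force: [0.6, 0.2, 0.1]
width: 0.701
gripper_force: 0.0
```

Run:
```python
from h import *
print(toolmove((.615,-.211,.2),.04))
```

```text
(array([0.004, 0.011, 0.1  ]), array([  7.66, -44.91,   0.39]))
```

Call:
drive_tool(commands=[[[0,0,0.1],[7.7,-44.9,0.4],0.4],[[0,0,0.1],[7.7,-44.9,0.4],0.4],[[0,0,0.1],[7.7,-44.9,0.4],0.4],[[0,0,0.1],[7.7,-44.9,0.4],0.4],[[0,0,0.1],[7.7,-44.9,0.4],0.4],[[0,0,0.1],[7.7,-44.9,0.4],0.4],[[0,0,0.1],[7.7,-44.9,0.4],0.4],[[0,0,0.1],[7.7,-44.9,0.4],0.4],[[0,0,0.1],[7.7,-44.9,0.4],0.4],[[0,0,0.1],[7.7,-44.9,0.4],0.4],[[0,0,0.1],[7.7,-44.9,0.4],0.4],[[0,0,0.1],[7.7,-44.9,0.4],0.4],[[0,0,0.1],[7.7,-44.9,0.4],0.4],[[0,0,0.1],[7.7,-44.9,0.4],0.4],[[0,0,0.1],[7.7,-44.9,0.4],0.4],[[0,0,0.1],[7.7,-44.9,0.4],0.4]])

```text
clock: 9.08
position: [0.6117, -0.21, 0.1939]
ee_rot: [-0.067, 3.141, 0.001]
force: [-0.2, 0.4, 0.0]
width: 0.701
gripper_force: 0.0
```

Run:
```python
from h import *
I=cams.camera_info("wrist");im=cams.get_image("wrist")
m=red(im);m[225:]=0
n,lab,st,ce=cv2.connectedComponentsWithStats(m)
for i in range(1,n):
    if st[i,4]>300:
        v,u=np.where(lab==i);print(ce[i].round(),*rects(castw(I,np.c_[u,v],.039)))
top=cams.get_image("top");J=cams.camera_info("top")
m=red(top);m[:150]=0;m[290:]=0;m[:,:150]=0;m[:,415:]=0
n,lab,st,ce=cv2.connectedComponentsWithStats(m)
for i in range(1,n):
    if st[i,4]>40 and ce[i][0]<270:
        v,u=np.where(lab==i);print("rail",*rects(cast(J,np.c_[u,v],.094)))
print(readout.observe()["position"],toolmove((.617,-.211,.013),.04))
a=im[90:260,130:400]; cv2.imwrite("pics/w4.png",np.hstack([cv2.resize(a,(400,252)),cv2.resize(top[150:280,170:330],(310,252))]))
```

```text
[159.  48.] [ 463.4 -321.7] [120.5  52.7] 14.90478801727295
[251.  51.] [ 470.9 -222.7] [105.3  46.9] 5.224514961242676
[363.  51.] [ 467.8 -102.5] [119.9  56.2] 9.68598461151123
[152. 170.] [ 609.3 -329.6] [119.9  56.6] 8.36936092376709
[256. 182.] [ 614.5 -212.2] [90.7 47.5] 1.9441401958465576
rail [615.  239.6] [121.6  48.4] 8.77406120300293
[ 0.61156121 -0.21052264  0.19386532] (array([0.   , 0.   , 0.002]), array([-0.54, -0.08, 18.09]))
```

View pics/w4.png

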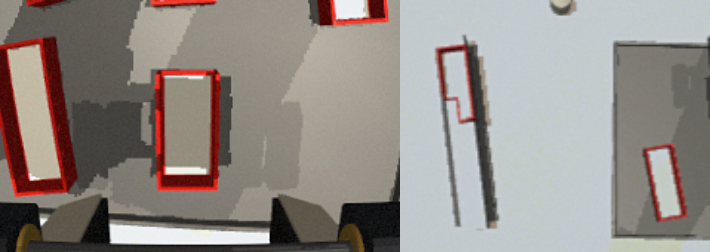

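The chipped body sits straight on the rail: measured (615, 239.6) mm against a rail centre of y≈240. The short one is confirmed at (614, −212) mm, 90 × 47 mm. Next: grasp it.

Call:
drive_tool(commands=[[[0,0,0],[-0.5,-0.15,4],0.4],[[0,0,0],[-0.5,-0.15,8],0.4],[[0,0,0],[-0.5,-0.15,12],0.4],[[0,0,0],[-0.5,-0.15,13.5],0.4],[[0,0,0],[-0.5,-0.15,15],0.4],[[0,0,0],[-0.5,-0.15,16.5],0.4],[[0,0,0],[-0.5,-0.15,17.5],0.4],[[0,0,0],[-0.5,-0.15,18.1],0.4],[[0,0,0],[-0.5,-0.15,18.1],0.4],[[0,0,0],[-0.5,-0.15,18.1],-0.3],[[0,0,0],[-0.5,-0.15,18.1],-0.3],[[0,0,0],[-0.5,-0.15,18.1],-0.3],[[0,0,0],[-0.5,-0.15,18.1],-0.3],[[0,0,0],[-0.5,-0.15,18.1],-0.3],[[0,0,0],[-0.5,-0.15,18.1],-0.3],[[0,0,0],[-0.5,-0.15,18.1],-0.3]], newtons=15)

```text
clock: 10.52
position: [0.6169, -0.2135, 0.0137]
ee_rot: [-0.063, 3.139, -0.0]
force: [0.0, 1.1, 6.3]
width: 0.499
gripper_force: 15.0
```

Run:
```python
from h import *
print(toolmove((.465,.2195,.165),.14))
```

```text
(array([-0.   ,  0.001, -0.1  ]), array([ 13.42,  43.87, -15.16]))
```

Call:
drive_tool(commands=[[[0,0,0],[0,0,-2],-0.3],[[0,0,0],[0,0,-5],-0.3],[[0,0,0],[0,0,-8.5],-0.3],[[0,0,0],[0,0,-12],-0.3],[[0,0,0],[0,0,-15.1],-0.3],[[0,0,-0.1],[1.0,3.2,-15.1],-0.3],[[0,0,-0.1],[2.0,6.5,-15.1],-0.3],[[0,0,-0.1],[3.0,9.8,-15.1],-0.3],[[0,0,-0.1],[4.0,13.1,-15.1],-0.3],[[0,0,-0.1],[5.0,16.4,-15.1],-0.3],[[0,0,-0.1],[6.0,19.7,-15.1],-0.3],[[0,0,-0.1],[7.0,23.0,-15.1],-0.3],[[0,0,-0.1],[8.0,26.3,-15.1],-0.3],[[0,0,-0.1],[9.0,29.6,-15.1],-0.3],[[0,0,-0.1],[10.0,32.9,-15.1],-0.3],[[0,0,-0.1],[11.0,36.2,-15.1],-0.3],[[0,0,-0.1],[12.1,39.5,-15.1],-0.3],[[0,0,-0.1],[13.0,42.4,-15.1],-0.3],[[0,0,-0.1],[13.4,43.9,-15.1],-0.3],[[0,0,-0.1],[13.4,43.9,-15.1],-0.3]])

```text
clock: 12.18
position: [0.4629, 0.2244, 0.1638]
ee_rot: [0.23, -3.133, -0.003]
force: [-0.1, 0.4, -0.5]
width: 0.503
gripper_force: 15.0
```

Run:
```python
from h import *
I=cams.camera_info("wrist");im=cams.get_image("wrist");cv2.imwrite("pics/w5.png",im)
import pickle;pickle.dump(I,open("w5.pkl","wb"))
print(readout.observe()["position"],toolmove((.465,.2195,.0695),.14))
```

```text
[0.46385112 0.22188348 0.16380033] (array([0.001, 0.   , 0.004]), array([-0.08, -0.26,  9.43]))
```

View pics/w5.png

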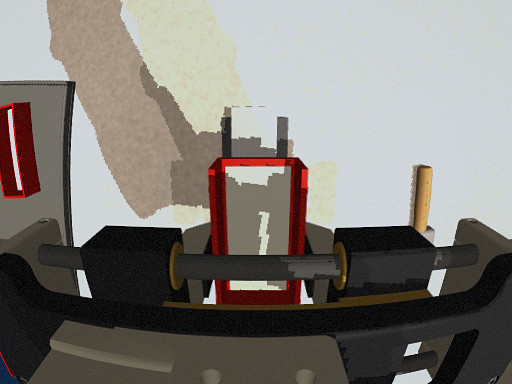

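The short body is held straight. The rail's base-side end shows at row ~107, with edges near columns 231 and 278.

Run:
```python
from h import *
import pickle
I=pickle.load(open("w5.pkl","rb"));g=cv2.GaussianBlur(cv2.imread("pics/w5.png",0),(3,3),0).astype(float)
L=[];Q=[]
for r in range(120,154,4):
    d=np.diff(g[r]);L.append((223.5+np.argmax(d[223:240]),r));Q.append((270.5+np.argmin(d[270:284]),r))
a,b=castw(I,L,.06),castw(I,Q,.06)
print(L[0],L[-1],Q[0],Q[-1])
c=(a+b)/2;print("w",(b-a)[:,1].mean(),"c",c.mean(0),"extrap at .464",c[:,1].mean()+.139*(.464-c[:,0].mean()))
print("end",castw(I,[(248,107)],.06))
s=readout.observe();print(s["position"])
```

```text
(np.float64(230.5), 120) (np.float64(230.5), 152) (np.float64(276.5), 120) (np.float64(276.5), 152)
w 0.03992142756503689 c [0.4158091 0.2135514 0.06     ] extrap at .464 0.22024993164664333
end [[0.39127721 0.20515873 0.06      ]]
[0.46385112 0.22188348 0.16380033]
```

Call:
drive_tool(commands=[[[0,0,0.003],[0,-0.17,3],-0.3],[[0,0,0.003],[0,-0.17,6],-0.3],[[0,0,0.003],[0,-0.17,7.8],-0.3],[[0,0,0.003],[0,-0.17,8.6],-0.3],[[0,0,0.003],[0,-0.17,9.1],-0.3],[[0,0,0.003],[0,-0.17,9.4],-0.3],[[0,0,0.003],[0,-0.17,9.5],-0.3],[[0,0,0.003],[0,-0.17,9.5],-0.3],[[0,0,0.003],[0,-0.17,9.5],-0.3]])

```text
clock: 12.98
position: [0.4656, 0.2185, 0.0696]
ee_rot: [-0.215, 3.133, 0.001]
force: [0.8, 0.1, -1.1]
width: 0.504
gripper_force: 15.0
```

Call:
drive_tool(commands=[[[0,0,0],[0,0.1,0.05],-0.3],[[0,0,0],[0,0.1,0.1],-0.3],[[0,0,0],[0,0.1,0.1],-0.3]])

```text
clock: 13.23
position: [0.4652, 0.2197, 0.0686]
ee_rot: [-0.216, 3.133, 0.001]
force: [-1.1, -0.3, 6.7]
width: 0.505
gripper_force: 15.0
```

Call:
drive_tool(commands=[[[0,0,0],[0,0,0],0.05],[[0,0,0],[0,0,0],0.1],[[0,0,0],[0,0,0],0.2],[[0,0,0],[0,0,0],0.3],[[0,0,0],[0,0,0],0.4],[[0,0,0],[0,0,0],0.4],[[0,0,0],[0,0,-1.5],0.4],[[0,0,0],[0,0,-3],0.4],[[0,0,0],[0,0,-6],0.4],[[0,0,0],[0,0,-10],0.4],[[0,0,0],[-3,0,-14],0.4],[[0,0,0],[-7,0,-17],0.4],[[0,0,0],[-11,0,-18],0.4],[[0,0,0],[-14,0,-18],0.4],[[0,0,0],[-14,0,-18],0.4],[[0,0,0],[-14,0,-18],0.4],[[0,0,0],[-14,0,-18],0.4]])

```text
clock: 14.65
position: [0.6028, 0.2381, 0.2468]
ee_rot: [0.215, -3.132, 0.001]
force: [0.2, -0.2, -0.4]
width: 0.7
gripper_force: 0.0
```

Run:
```python
from h import *
I=cams.camera_info("wrist");im=cams.get_image("wrist");cv2.imwrite("pics/w6.png",im)
top=cams.get_image("top")
m=red(im);m[225:]=0
n,lab,st,ce=cv2.connectedComponentsWithStats(m)
for i in range(1,n):
    if st[i,4]>300: v,u=np.where(lab==i);print(ce[i].round(),*rects(castw(I,np.c_[u,v],.094)))
a=cv2.resize(im[0:260,130:400],(400,385));b=cv2.resize(top[140:285,120:270],(398,385))
cv2.imwrite("pics/fin.png",np.hstack([a,b]))
```

```text
[257.  50.] [466.2 219.2] [89.1 47.5] 7.558175563812256
[51. 53.] [476.6 -37.5] [106.   59.5] 9.939652442932129
[ 8. 54.] [ 470.1 -121.8] [108.5  40.9] 12.04521656036377
[256. 178.] [606.6 239.7] [100.9  47.1] 8.876480102539062
```

View pics/fin.png

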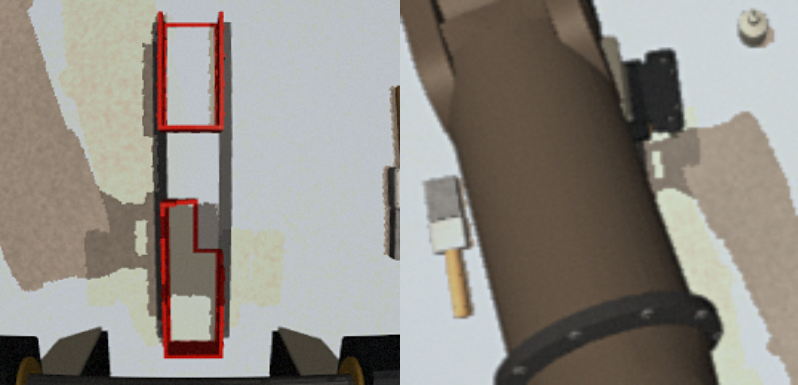

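Both bodies stand on the rail, aligned and within about 1 mm of its centreline. The gripper is clear of them.

```bash
python3 -c "
from cell import job
print(job.sign_off())"
```

```text
the job is handed in; nothing more can be done
None
```

Both faulty bodies, the short one and the chipped one, stand upright on the rail, lengthwise, within about 1 mm of its centreline and clear of its ends; the arm touched nothing else, and the job was handed in at about 15 s of the 51 s allowed.

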